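# Lock the label printer's service cover with its quarter-turn stud

## Robot

A 6-joint arm with a two-finger parallel gripper is mounted at the origin on the work surface. World frame = base frame: x ahead of the robot, y to its left, z up, the work surface at z = 0. Lengths are in m, angles in degrees, forces in N, time in s.
With the tool pointing down it reaches from about 0.4 to 0.825 m from the base axis. Payload 7 kg.
Tool frame: the origin (TCP) lies midway between the tips of the shut fingers; the grasp point (between the pads) lies 19 mm behind it (ctrl.grasp_offset is the distance from the TCP to the grasp point, in m); z points along the fingers, x is the direction in which the jaws open and shut, and the axes are right-handed (so a half turn about z gives the same grasp; the last joint's range is limited). The gripper opens to 88 mm and grips with 3 to 60 N. Pads are 19 mm wide; open, the fingers measure 130 mm over their backs; the gripper's body (78 mm by 193 mm) begins 47 mm behind the grasp point.
Start: joints at [88.012, 20.546, 0.682, 0, -70.136, -16.507], TCP at [0.214, 0.64, 0.227] pointing down, gripper open.
Joint ranges: [-176.03, 176.03], [-82.01, 121.73], [-58.28, 71.71], [-173.87, 95.51], [-174.79, -0.11], [-173.66, 173.66]. Speed limits (degrees/s): [136.94, 136.94, 172.46, 180, 180, 180].

## Interface

Orientations are given as [roll, pitch, yaw] about the fixed x, y, z axes, in that order (R = Rz(yaw) Ry(pitch) Rx(roll)).
In Python, from plant import sensors, snapshot, order, ctrl gives the robot as it stands.
- The arm moves only by the tool send_rows, never from a script. Its argument "commands" is a list of rows, each a list of 3 entries, a list of its own where there are three numbers: the closure, from 0 (fully open) to 1 (shut), then the shift along the world's x, y, z in units of 0.25 m (1.0 is 0.25 m), then the turn, a rotation vector about the world's x, y, z in units of 360 degrees (1.0 is 360 degrees). In form: [[hand, [x, y, z], [ax, ay, az]], ...]. A call has 1 to 12 rows; each row shifts and turns the pose as measured when the row begins; what a row does not reach is not made up. A row lasts 1/10 s, in which the tool goes at most 50 mm and 8.59 degrees, less where a joint would pass 70% of its speed; a pose out of reach is approached as far as the arm can. A call with a number of a shift or a turn outside -1 to 1 is refused whole. A call with a gripper value outside its range is refused whole. The fingers move at their own pace and stop on an object; the grip force is fixed at half the most. Time passes only in rows, so rows that do not move let the fingers close. It gives the time, the measured TCP pose, the force and the opening at its end, in the units of the state.
- sensors.get_obs(): the state, without advancing time (a new reading comes with each control period).
- snapshot(name): name is "scene" or "top" or "wrist"; returns a dict with "color" (420x560x3 uint8, blue, green, red), "z_map" (420x560 float32, m along the optical axis (not along the pixel's ray), 0 where there is no reading), "mtx" (3x3 intrinsics, pixels), "xyz" and "attitude" of the camera in the world. Camera axes: x right, y down, z forward; pixel columns grow to the right and rows downward; lengths in m; the calibration is good to about 2 mm. A picture is of the moment at which its call begins.
- order.close_job(): hands the job in, once; it reports no verdict.
The state is a dict: "clock": time; "joint_pos": joint angles; "qvel": joint speeds; "tau": joint torques, N m; "tool_pos": TCP position; "orientation": TCP orientation; "force": force on the tool from outside, world axes, zero at the start; "moment": the same for the moment, N m; "opening": finger opening in m.
Only numpy, scipy, OpenCV 4.12 (cv2) and the standard library are available. Lean on these libraries where they do the work, as an engineer would, in place of code of your own. Each camera call takes 0.05 s, during which the arm holds its last target.

## Task

Take the quarter-turn stud out of its wooden rest, put its foot through the cross-shaped hole in the label printer's service cover, press it down gently against the spring without forcing it, and turn it a quarter turn clockwise (seen from above) so that its cam catches. Let go of it, locked and upright in the cover, and leave the other things on the counter where they are.

Things in the scene. Friction and masses are not known exactly. Their poses are not given: they have to be found in the camera images.
- stud_grip (a point): Loose quarter-turn stud, about 100 g: centre of its aluminium grip bar, 36 mm long (x), 12 wide (y), 32 high, flat sides; z up. Below the bar is a round steel flange, 44 mm across, 4 thick (16 to 20 mm below this point), then shank and foot (see stud_foot). At the start it stands upright in the rest, its flange lying on the rest's top.
- stud_foot (a point): Centre of the stud's lower face, 48 mm below stud_grip, same axes. The foot is a cross wing 32 mm long along x (parallel to the grip bar), 6 wide, 5 thick, on a 14 mm round shank; its lowest 2 mm taper in by about 1.4 mm all round. From wing top to flange there are 23 mm of shank. A half turn gives the same foot.
- rest: Fixed wooden rest block, 70 x 70 x 44 mm, origin at the centre of its underside, z up; a round 36 mm hole in its top, 38 mm deep, holds the stud's foot loosely.
- printer: Fixed label printer, grey, 220 (x) by 260 (y) by 80 mm high with a flat top; origin at the centre of its underside, straight below slot, same axes. In the middle of its white service cover is a 60 mm square steel plate with the keyed hole. The stud may load the lock's ridge and floor with at most 20 N (spring not counted), printer and plate 80 N.
- slot (a point): Centre of the keyed hole at the plate's upper face, 80 mm above the counter; z up, x along the slot. Hole: a 16.5 mm square crossed by a slot 35 mm long (x) and 8.5 wide (y), through a 5 mm plate: the stud enters only with its grip bar along x. It turns clockwise from above, to a solid stop about 98 degrees on; anticlockwise it is stopped within 8 degrees.
- lock: Spring and cam lock, unseen in the hole; origin 6 mm below slot, where a spring plunger meets the foot (3 N, 0.3 N/mm). A solid floor stops the foot 15 to 27 mm below slot: its depth differs each time and must be felt. Only within 1.5 mm of it does the wing pass the cam ridge. Past 80 degrees, let go, it springs up into the catch: foot 10 mm below slot, bar along slot's y.
- tape: Bystander: roll of parcel tape core, cardboard ring 90 mm across, 24 mm high, lying flat; origin at the centre of its underside.
- stapler: Bystander: desk stapler 130 x 34 x 54 mm, origin under its centre.
- inkstamp: Bystander: turned wooden hand stamp 38 mm across, 75 mm tall, standing; origin under its centre.
Mind the look-alikes: they are no part of the job. There is more than one size of the part that bears stud_grip; the job needs the middle-sized.

How it is judged:
By the outcome, as a careful person would: the job done as asked, in the order asked, and still so for the second after the job is handed in, with the robot touching nothing.
It also fails if it takes over 72 s, if anything falls off the work surface, if the arm or the gripper's body presses on something with over 40 N, if the wrist force passes 120 N, or if a joint passes its speed limit or range.

## Working session

There is one attempt and no reset: what is moved stays moved. The work goes in short steps, Python scripts to look and compute and a tool call to move; the robot and the scene stay as the last step left them, time stands still between calls to the robot, and variables do not carry over. Pictures are saved under pics/ and viewed, and the job is handed in when it is done.

Besides the shell and the picture viewer there is one more tool, called after "Request:" as name(argument=value, ...), one argument or row to a line, values as JSON. send_rows: Moves the arm, as the interface text tells. Its arguments: {"type":"object","properties":{"commands":{"type":"array","items":{"type":"array"}}},"required":["commands"]}

```bash
ls; mkdir -p pics; python3 - <<'E'
from plant import sensors, snapshot, order, ctrl
import cv2
print(sensors.get_obs(), ctrl.grasp_offset)
for n in ["scene","top","wrist"]:
    s=snapshot(n); cv2.imwrite(f"pics/{n}0.png",s["color"]); print(n,s["mtx"].tolist(),s["xyz"],s["attitude"])
E
```

```text
pics
{'clock': 0.0, 'joint_pos': array([ 8.80137114e+01,  2.05901016e+01,  6.31978979e-01, -1.98753454e-02,
       -7.01369854e+01, -1.65094847e+01]), 'qvel': array([-0.05538956,  0.00885748, -0.02726358,  0.00666115, -0.01498093,
       -0.06166129]), 'tau': array([-9.36232118e-05, -5.82706690e+01,  2.93049252e+01,  6.99691057e+00,
        7.10588458e-03, -1.45639988e-04]), 'tool_pos': array([0.21397555, 0.63964556, 0.22562489]), 'orientation': array([-1.79990884e+02, -9.64969517e-02, -1.08502550e+02]), 'force': array([-0.05175384,  1.27546135,  0.52141552]), 'moment': array([-0.02127327, -0.01958618,  0.02529532]), 'opening': 0.08772939132988608} 0.0188
scene [[537.6284782125093, 0.0, 282.8038769467439], [0.0, 537.6284782125093, 203.64219371310284], [0.0, 0.0, 1.0]] [ 1.12059647 -0.08178065  0.96493615] [-1.48291055e+02 -1.33008284e-01  8.36613813e+01]
top [[391.57348101585575, 0.0, 279.19704765252004], [0.0, 391.57348101585575, 209.9515743337011], [0.0, 0.0, 1.0]] [ 0.49075884 -0.03045948  0.76667398] [-173.26933887   -0.2784236   -91.00297173]
wrist [[328.0120532685606, 0.0, 277.75229086602695], [0.0, 328.0120532685606, 208.18534193797527], [0.0, 0.0, 1.0]] [0.27904363 0.61697661 0.38442747] [ 1.65160570e+02 -8.93899956e-02 -1.08498337e+02]
```

View pics/scene0.png

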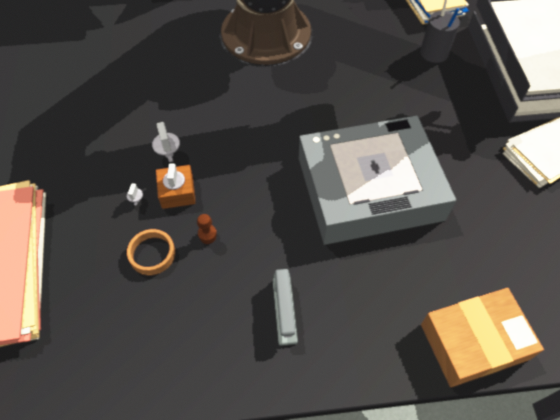

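View pics/top0.png

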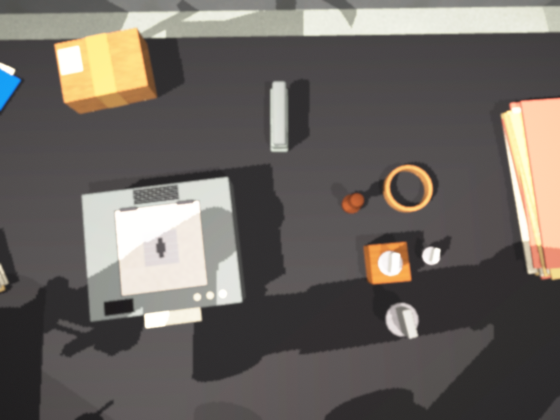

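View pics/wrist0.png

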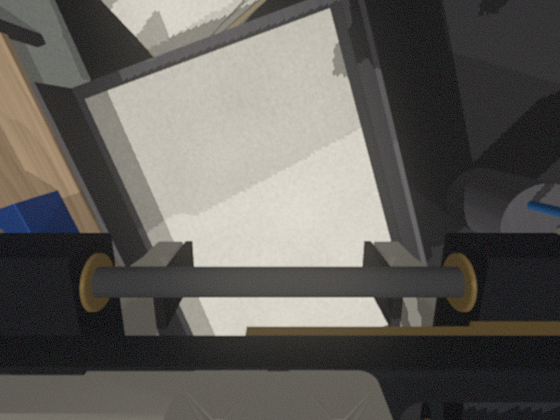

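Candidates for the stud in the top view are the one in the wooden rest at (390,263), a larger one at (403,320) and a smaller one at (432,256). The middle-sized one standing in the rest is the job's stud. I'll measure it and take a close crop.

```bash
cat > h.py <<'E'
import numpy as np, cv2
from scipy.spatial.transform import Rotation as R
from plant import sensors, snapshot, order, ctrl
def rot(s): return R.from_euler('xyz',s["attitude"],degrees=True).as_matrix()
def cloud(s):
    K=s["mtx"]; z=s["z_map"]; v,u=np.mgrid[:z.shape[0],:z.shape[1]]
    P=np.stack([(u-K[0,2])/K[0,0]*z,(v-K[1,2])/K[1,1]*z,z],-1)@rot(s).T+np.array(s["xyz"])
    P[z==0]=np.nan; return P
def onplane(s,uv,h):
    K=np.array(s["mtx"]); uv=np.atleast_2d(np.asarray(uv,float))
    d=np.c_[(uv[:,0]-K[0,2])/K[0,0],(uv[:,1]-K[1,2])/K[1,1],np.ones(len(uv))]@rot(s).T
    c=np.array(s["xyz"]); return c+d*((h-c[2])/d[:,2])[:,None]
def project(s,p):
    q=(np.atleast_2d(p)-np.array(s["xyz"]))@rot(s); K=s["mtx"]
    return np.c_[q[:,0]/q[:,2]*K[0,0]+K[0,2],q[:,1]/q[:,2]*K[1,1]+K[1,2]]
E
python3 - <<'E'
from h import *
out=[]
for n,b in [("top",[(345,215,470,345),(80,175,250,330)]),("scene",[(120,115,230,215),(325,125,425,205)])]:
    s=snapshot(n); P=cloud(s)
    for i,(a,c,d,e) in enumerate(b):
        k=cv2.resize(s["color"][c:e,a:d],None,fx=4,fy=4,interpolation=cv2.INTER_CUBIC); k=cv2.resize(k,(400,300));out.append(k)
    for p in ([(390,263),(390,258),(380,250),(370,275),(403,320),(412,330),(432,256),(160,247),(130,225),(190,290),(354,203),(408,190),(279,116)] if n=="top" else [(172,170),(166,145),(134,194),(160,200),(375,166),(345,150)]):
        print(n,p,P[p[1],p[0]].round(4))
cv2.imwrite("pics/c1.png",np.vstack([np.hstack(out[:2]),np.hstack(out[2:])]))
E
```

```text
top (390, 263) [ 0.4751 -0.2312  0.0632]
top (390, 258) [ 0.484  -0.2317  0.0629]
top (380, 250) [ 0.4987 -0.2197  0.0433]
top (370, 275) [ 0.4529 -0.2027  0.0283]
top (403, 320) [ 0.3776 -0.2454  0.0748]
top (412, 330) [ 0.3628 -0.2562  0.0862]
top (432, 256) [ 0.4861 -0.3165  0.0391]
top (160, 247) [0.5104 0.1761 0.0722]
top (130, 225) [0.5498 0.228  0.0772]
top (190, 290) [0.4354 0.1211 0.0787]
top (354, 203) [ 0.5828 -0.1692  0.0734]
top (408, 190) [ 6.168e-01 -2.925e-01 -4.000e-04]
top (279, 116) [ 0.7534 -0.0382  0.0535]
scene (172, 170) [ 0.4766 -0.2316  0.0834]
scene (166, 145) [ 0.3965 -0.2472  0.0644]
scene (134, 194) [ 0.4937 -0.3174  0.0356]
scene (160, 200) [ 0.512  -0.2649  0.0322]
scene (375, 166) [0.5047 0.1777 0.0741]
scene (345, 150) [0.4627 0.1223 0.0808]
```

View pics/c1.png

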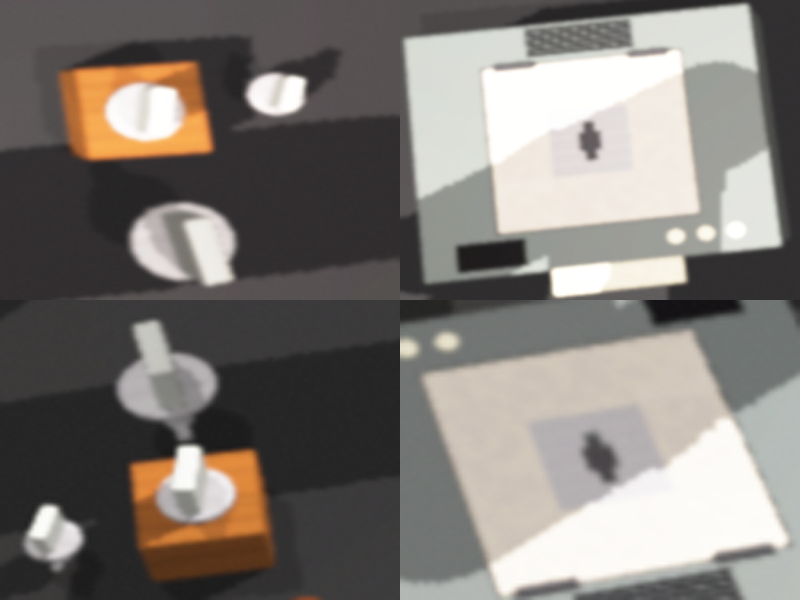

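The crop confirms it. The stud in the rest has a top at about 80 mm and a flange of about 44 mm, and the two loose ones are clearly bigger and smaller. Next I'll move the wrist camera over the printer.

Request:
send_rows(
  commands=[
    [0,[0.075,-0.154,0.02],[0,0,0.0043]],
    [0,[0.075,-0.154,0.02],[0,0,0.0043]],
    [0,[0.075,-0.154,0.02],[0,0,0.0043]],
    [0,[0.075,-0.154,0.01],[0,0,0.0043]],
    [0,[0.075,-0.154,0.01],[0,0,0.0043]],
    [0,[0.075,-0.154,0.01],[0,0,0.0043]],
    [0,[0.075,-0.154,0.01],[0,0,0.0043]],
    [0,[0.075,-0.154,0],[0,0,0.0043]],
    [0,[0.075,-0.154,0],[0,0,0.0043]],
    [0,[0.075,-0.154,0],[0,0,0.0043]],
    [0,[0.075,-0.154,0],[0,0,0.0043]],
    [0,[0.075,-0.154,0],[0,0,0.0043]],
  ],
)

```text
clock: 1.45
tool_pos: [0.4414, 0.1629, 0.2501]
orientation: [-179.8, -0.0, -88.7]
force: [1.2, 0.4, -0.0]
opening: 0.0881
```

```bash
python3 - <<'E'
from h import *
s=snapshot("wrist"); cv2.imwrite("pics/w1.png",s["color"]); o=sensors.get_obs(); print(o["tool_pos"],o["orientation"],s["xyz"],s["attitude"],o["joint_pos"],o["force"])
import pickle; pickle.dump(s,open("w1.pkl","wb"))
E
```

```text
[0.44270447 0.15855971 0.24999633] [-1.79818145e+02 -1.43224871e-01 -8.87120924e+01] [0.50937634 0.16346198 0.4090337 ] [ 1.65360884e+02 -4.78129986e-02 -8.86941006e+01] [ 43.97812417  -0.18436105 -22.11245194   0.24646783 -68.03553496
  47.21789645] [ 1.26881647 -3.46458396  0.07904058]
```

View pics/w1.png

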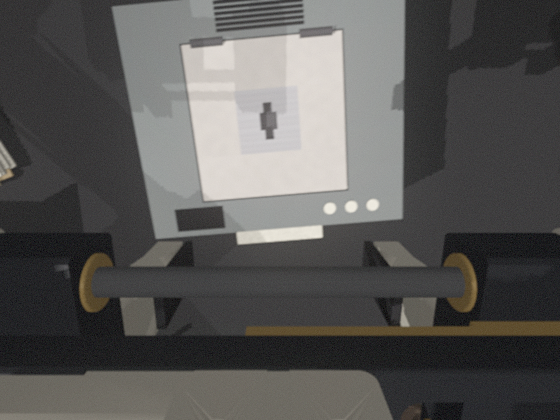

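The printer fills the upper middle, with the keyed hole at about (268,120) and its long axis near vertical in the image. I'll measure its centre and yaw.

```bash
cat > slot.py <<'E'
from h import *
import pickle,sys
def slot(s,box,hue_h=0.08,save=None):
    a,b,c,d=box; g=cv2.cvtColor(s["color"],cv2.COLOR_BGR2GRAY)[b:d,a:c].astype(np.float32)
    k=8; G=cv2.resize(g,None,fx=k,fy=k,interpolation=cv2.INTER_CUBIC)
    lo,hi=np.percentile(G,1),np.median(G); m=(G<(lo+hi)/2).astype(np.uint8)
    if save: cv2.imwrite(save,np.hstack([G.astype(np.uint8),m*255]))
    n,L,st,ce=cv2.connectedComponentsWithStats(m); i=1+np.argmax(st[1:,4])
    ct=max(cv2.findContours((L==i).astype(np.uint8),cv2.RETR_EXTERNAL,cv2.CHAIN_APPROX_NONE)[0],key=cv2.contourArea)[:,0,:]
    uv=(ct+.5)/k-.5+[a,b]; W=onplane(s,uv,hue_h)[:,:2]
    # moments in the metric plane
    M=cv2.moments((W*1e4).astype(np.float32).reshape(-1,1,2)); c0=np.array([M["m10"],M["m01"]])/M["m00"]/1e4
    th=np.degrees(.5*np.arctan2(2*M["mu11"],M["mu20"]-M["mu02"]))
    r=cv2.minAreaRect((W*1e4).astype(np.float32))
    return c0,th,(np.array(r[0])/1e4,np.array(r[1])/10,r[2])
if __name__=="__main__":
    s=pickle.load(open("w1.pkl","rb"))
    print(slot(s,(245,92,295,148),save="pics/slot.png"))
    P=cloud(s)
    print([P[v,u].round(4) for u,v in [(268,95),(250,140),(290,120),(268,105)]])
    # cover edges: bright region
    hsv=cv2.cvtColor(s["color"],cv2.COLOR_BGR2HSV)
    # printer corners / cover corners by eye, on their plane
    for q in [[(203,201),(348,189),(343,30),(180,43)]]:
        W=onplane(s,q,.08)[:,:2]; print(W.round(4), W.mean(0)); 
        for i in range(4):
            d=W[(i+1)%4]-W[i]; print(np.hypot(*d),np.degrees(np.arctan2(d[1],d[0])))
    # printer top rim via depth
    m=(np.abs(P[...,2]-.08)<.02).astype(np.uint8); m[235:]=0
    t=snapshot("top"); Pt=cloud(t); mt=(np.abs(Pt[...,2]-.08)<.012).astype(np.uint8); mt[:160]=0; mt[:,260:]=0
    n,L,st,ce=cv2.connectedComponentsWithStats(mt); i=1+np.argmax(st[1:,4])
    ct=max(cv2.findContours((L==i).astype(np.uint8),cv2.RETR_EXTERNAL,cv2.CHAIN_APPROX_NONE)[0],key=cv2.contourArea)[:,0,:]
    W=onplane(t,ct,.08)[:,:2]; print("printer rect",cv2.minAreaRect((W*1000).astype(np.float32)))
    print("top slot",slot(t,(148,228,176,268)))
    t=snapshot("scene"); print("scene slot",slot(t,(362,152,390,182)))
E
python3 slot.py
```

```text
(array([0.51125675, 0.1726805 ]), np.float64(6.123820858109989), (array([0.51106562, 0.17261484]), array([34.43427734, 15.43522797]), 5.034049034118652))
[array([0.5344, 0.173 , 0.0816]), array([0.4921, 0.1901, 0.0798]), array([0.512 , 0.1514, 0.0819]), array([0.5265, 0.1736, 0.0566])]
[[0.4294 0.2384]
 [0.4453 0.09  ]
 [0.592  0.1058]
 [0.5778 0.2543]] [0.51111801 0.17212736]
0.14932272903003388 -83.8668066687326
0.1475152310111843 6.1660675058949215
0.14918671970922165 95.46088307866475
0.14926574035832182 -173.89046763927314
printer rect ((510.5946960449219, 172.21824645996094), (219.8759307861328, 261.1506042480469), 6.192713260650635)
top slot (array([0.51022247, 0.17351484]), np.float64(5.223003139747745), (array([0.51001685, 0.17363922]), array([32.69144592, 13.05914917]), 6.158497333526611))
scene slot (array([0.51038363, 0.17508374]), np.float64(6.825046725995389), (array([0.51016592, 0.17517511]), array([33.49243164, 14.79104004]), 4.741558074951172))
```

View pics/slot.png

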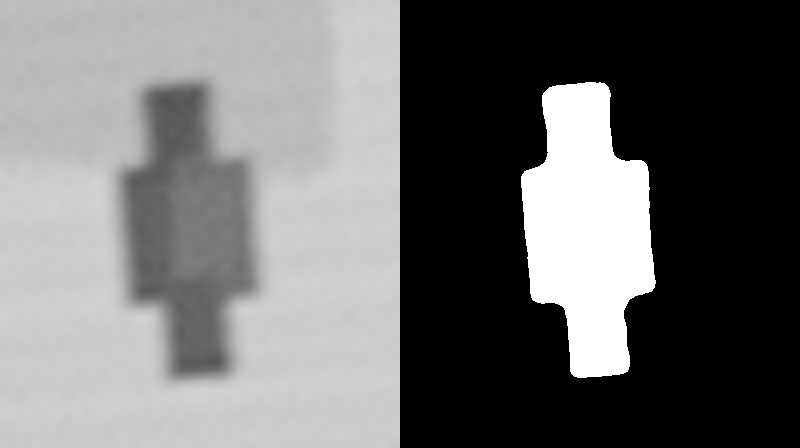

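Three views agree on the slot at about (0.511, 0.173), yaw about 6.1°, with the printer rectangle measuring 220x261 mm. Next is the wrist view over the rest.

Request:
send_rows(
  commands=[
    [0,[-0.012,-0.14,0],[0,0,0]],
    [0,[-0.012,-0.14,0],[0,0,0]],
    [0,[-0.012,-0.14,0],[0,0,0]],
    [0,[-0.012,-0.14,0],[0,0,0]],
    [0,[-0.012,-0.14,0],[0,0,0]],
    [0,[-0.012,-0.14,0],[0,0,0]],
    [0,[-0.012,-0.14,0],[0,0,0]],
    [0,[-0.012,-0.14,0],[0,0,0]],
    [0,[-0.012,-0.14,0],[0,0,0]],
    [0,[-0.012,-0.14,0],[0,0,0]],
    [0,[-0.012,-0.14,0],[0,0,0]],
    [0,[0,0,0],[0,0,0]],
  ],
)

```text
clock: 2.8
tool_pos: [0.4077, -0.2274, 0.2508]
orientation: [-179.5, 0.0, -88.4]
force: [-0.5, 0.2, -0.6]
opening: 0.088
```

```bash
python3 - <<'E'
from h import *
s=snapshot("wrist"); cv2.imwrite("pics/w2.png",s["color"]); o=sensors.get_obs(); print(o["tool_pos"],o["orientation"],s["xyz"],s["attitude"],o["joint_pos"],o["force"])
import pickle; pickle.dump(s,open("w2.pkl","wb"))
E
```

```text
[ 0.40782506 -0.22620787  0.25082116] [-1.79537027e+02  5.18433722e-02 -8.83907601e+01] [ 0.47498821 -0.22672133  0.41005433] [ 1.65601672e+02  2.45960319e-02 -8.83883110e+01] [ -4.82304512  -0.79162644 -22.45586819  -0.11159365 -67.88154482
  96.47368333] [ 0.16882421 -0.15487524  0.4415261 ]
```

View pics/w2.png

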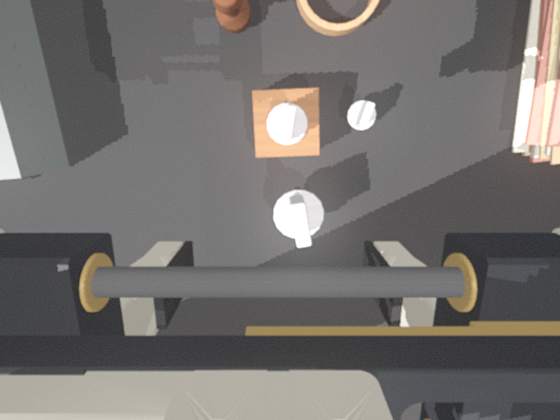

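```bash
python3 - <<'E'
from h import *
import pickle
s=pickle.load(open("w2.pkl","rb")); P=cloud(s)
c=s["color"][85:165,245:325]; 
G=cv2.resize(c,None,fx=7,fy=7,interpolation=cv2.INTER_CUBIC)
h=P[85:165,245:325,2]; H=cv2.resize(np.uint8(np.clip(np.nan_to_num(h)*2500,0,255)),None,fx=7,fy=7,interpolation=cv2.INTER_NEAREST)
C=cv2.createCLAHE(4,(2,2)).apply(np.uint8(np.clip((cv2.cvtColor(G,cv2.COLOR_BGR2GRAY).astype(int)-170)*3,0,255)))
cv2.imwrite("pics/st.png",cv2.resize(np.hstack([C,H]),None,fx=.7,fy=.7))
m=h>.068; v,u=np.nonzero(m); W=P[85:165,245:325][m]; print(m.sum(),W.mean(0),np.median(W[:,2]),cv2.minAreaRect((W[:,:2]*1000).astype(np.float32)))
t=(np.abs(h-.044)<.01); print(np.nanmedian(h[60:70,10:60]))
print(np.unique(h.round(3),return_counts=True))
E
```

```text
462 [ 0.47545102 -0.23563134  0.08038403] 0.08046639430877447 ((475.29412841796875, -235.70770263671875), (11.952742576599121, 35.857826232910156), 83.11222076416016)
0.04467674397657173
(array([-0.002, -0.001,  0.   ,  0.001,  0.002,  0.003,  0.042,  0.043,
        0.044,  0.045,  0.046,  0.047,  0.048,  0.049,  0.05 ,  0.051,
        0.052,  0.054,  0.06 ,  0.064,  0.065,  0.068,  0.073,  0.076,
        0.078,  0.079,  0.08 ,  0.081,  0.082,  0.083,  0.084,    nan]), array([   7,  151,  677,  888,  263,   32,   11,  205, 1070, 1322,  397,
         82,  291,  383,  116,    8,    1,    1,    1,    1,    1,    1,
          1,    1,    8,   45,  182,  177,   43,    3,    1,   30]))
```

View pics/st.png

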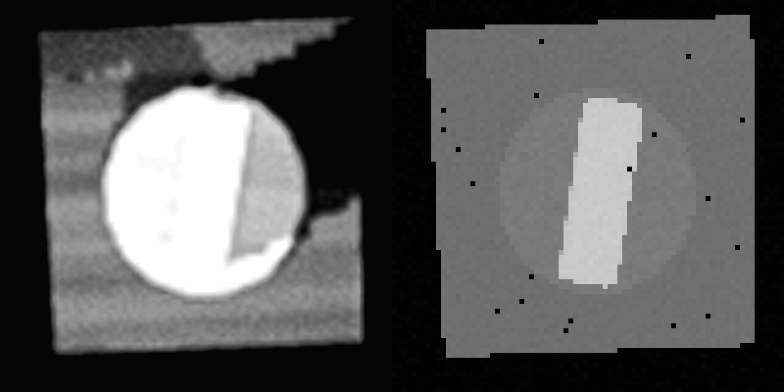

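Request:
send_rows(
  commands=[
    [0.55,[0.09,-0.0127,0],[0,0.0005,-0.008]],
    [0.55,[0.09,-0.0127,-0.1],[0,0.0004,-0.008]],
    [0.55,[0.09,-0.0127,-0.15],[0,0.0004,-0.0076]],
    [0.55,[0,0,-0.15],[0,0,0]],
    [0.55,[0,0,-0.1],[0,0,0]],
    [0.55,[0,0,0],[0,0,0]],
    [0.55,[0,0,0],[0,0,0]],
  ],
)

```text
clock: 3.55
tool_pos: [0.4821, -0.2277, 0.1244]
orientation: [-179.7, 0.0, -96.8]
force: [-0.7, -0.3, -0.1]
opening: 0.0407
```

```bash
python3 - <<'E'
from h import *
o=sensors.get_obs(); print(o["tool_pos"],o["orientation"],o["force"],o["opening"],o["joint_pos"])
E
```

```text
[ 0.48208249 -0.22768957  0.12442777] [-1.79652862e+02  2.53065302e-02 -9.68322495e+01] [-0.65301105 -0.26991077 -0.13663788] 0.040671338698592 [-4.20380276e+00  1.23578514e+01 -2.54146146e+01 -1.18977522e-02
 -5.18796011e+01  8.73787928e+01]
```

Request:
send_rows(
  commands=[
    [0.55,[-0.027,-0.032,-0.08],[0,0,0]],
    [0.55,[0,0,-0.06],[0,0,0]],
    [0.55,[0,0,0],[0,0,0]],
    [0.55,[0,0,0],[0,0,0]],
  ],
)

```text
clock: 3.95
tool_pos: [0.4802, -0.2342, 0.0961]
orientation: [-179.1, -0.0, -96.6]
force: [-0.2, 0.6, -0.0]
opening: 0.0393
```

```bash
python3 - <<'E'
from h import *
s=snapshot("wrist"); cv2.imwrite("pics/w3.png",s["color"])
o=sensors.get_obs(); print(o["tool_pos"],o["orientation"],o["force"],o["opening"],o["joint_pos"])
E
```

```text
[ 0.48039037 -0.23418961  0.09622399] [-1.79021189e+02 -2.62902323e-02 -9.65700619e+01] [-0.23324692 -0.49650839  0.30706439] 0.03949051216886155 [-4.91616072e+00  1.40392553e+01 -2.76615462e+01  7.41658855e-02
 -4.73215780e+01  8.82965128e+01]
```

View pics/w3.png

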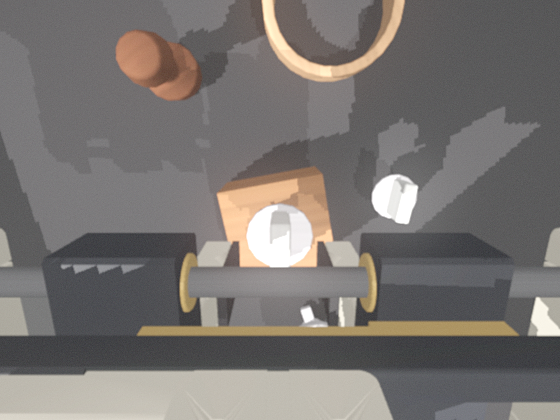

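The stud bar shows at (281,235), centred between the fingers (190 and 369), with the neighbours clear. I'll go down in small steps and correct the drift.

Request:
send_rows(
  commands=[
    [0.55,[-0.02,-0.006,0],[0.0003,0.0027,-0.001]],
    [0.55,[-0.01,0,-0.06],[0,0.001,0]],
    [0.55,[0,0,-0.06],[0,0.001,0]],
    [0.55,[0,0,0],[0,0,0]],
    [0.55,[0,0,0],[0,0,0]],
  ],
)

```text
clock: 4.5
tool_pos: [0.4739, -0.2358, 0.0673]
orientation: [179.4, -0.1, -96.9]
force: [0.6, 0.5, 0.7]
opening: 0.0395
```

```bash
cat > o.py <<'E'
from h import *
np.set_printoptions(suppress=True,precision=4)
o=sensors.get_obs(); print(o["clock"],o["tool_pos"],o["orientation"],o["force"],o["moment"],o["opening"],o["joint_pos"].round(1),o["qvel"].round(1))
E
python3 o.py
```

```text
4.5 [ 0.4739 -0.2358  0.0673] [179.3914  -0.1384 -96.9402] [0.5783 0.4723 0.6937] [-0.033  -0.0516 -0.0113] 0.039496566958769116 [ -5.1  16.6 -28.9   0.2 -45.1  88.1] [-0.   1.2 -0.6 -0.1  0.5 -0.2]
```

Request:
send_rows(
  commands=[
    [0.55,[0.005,0,-0.03],[0,-0.0015,0]],
    [0.55,[0,0,-0.025],[0,0,0]],
    [0.55,[0,0,0],[0,0,0]],
    [0.55,[0,0,0],[0,0,0]],
  ],
)

```text
clock: 4.9
tool_pos: [0.4753, -0.2359, 0.0522]
orientation: [179.9, -0.1, -96.9]
force: [-0.0, 0.3, -0.2]
opening: 0.0398
```

```bash
python3 o.py
```

```text
4.9 [ 0.4753 -0.2359  0.0522] [179.942   -0.0737 -96.9435] [-0.0397  0.2873 -0.1819] [-0.0625 -0.0023 -0.0339] 0.039831329328963515 [ -5.1  17.6 -30.    0.1 -42.5  88.1] [-0.1  0.3 -0.3 -0.1  0.4  0. ]
```

The tool is on target and level. Closing on the bar.

Request:
send_rows(
  commands=[
    [1,[0,0,0],[0,0,0]],
    [1,[0,0,0],[0,0,0]],
    [1,[0,0,0],[0,0,0]],
    [1,[0,0,0],[0,0,0]],
    [1,[0,0,0],[0,0,0]],
    [1,[0,0,0],[0,0,0]],
  ],
)

```text
clock: 5.5
tool_pos: [0.4756, -0.2359, 0.0529]
orientation: [-180.0, -0.1, -96.9]
force: [-0.3, 0.5, -1.5]
opening: 0.0121
```

```bash
python3 o.py
```

```text
5.5 [ 0.4756 -0.2359  0.0529] [-179.994    -0.0706  -96.9423] [-0.2728  0.5335 -1.491 ] [-0.0058 -0.0123  0.0095] 0.01207077729338191 [ -5.1  17.5 -29.9   0.1 -42.5  88.1] [-0.  -0.  -0.  -0.2 -0.  -0.1]
```

Request:
send_rows(
  commands=[
    [1,[0,0,0.04],[0,0,0]],
    [1,[0,0,0.08],[0,0,0]],
    [1,[0,0,0.12],[0,0,0]],
    [1,[0,0,0.12],[0,0,0]],
    [1,[0,0,0.1],[0,0,0]],
    [1,[0,0,0.05],[0,0,0]],
    [1,[0,0,0],[0,0,0]],
    [1,[0,0,0],[0,0,0]],
  ],
)

```text
clock: 6.3
tool_pos: [0.4742, -0.2358, 0.1892]
orientation: [-179.9, -0.1, -96.9]
force: [-0.5, 0.2, -2.2]
opening: 0.012
```

```bash
python3 o.py; python3 - <<'E'
from h import *
s=snapshot("wrist"); cv2.imwrite("pics/w4.png",s["color"])
E
```

```text
6.3 [ 0.4742 -0.2358  0.1892] [-179.9466   -0.0797  -96.9454] [-0.4638  0.1843 -2.1902] [0.0402 0.0481 0.038 ] 0.01195031351477965 [ -5.1   8.5 -20.8   0.1 -60.6  88.1] [-0.  -0.8  0.5  0.1 -0.4 -0. ]
```

View pics/w4.png

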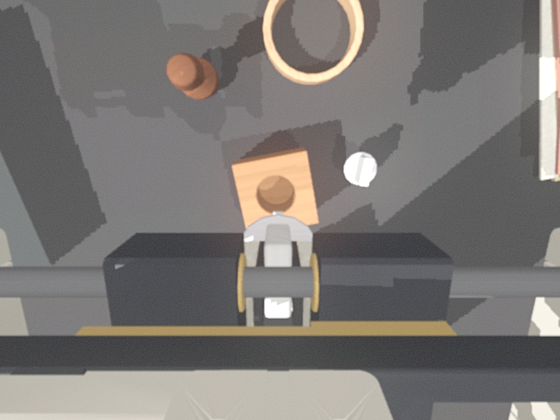

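The stud is held and the rest at (275,190) is empty. Carrying it over the slot.

Request:
send_rows(
  commands=[
    [1,[0.01,0.08,0],[0,0,0.003]],
    [1,[0.013,0.14,0],[0,0,0.003]],
    [1,[0.013,0.15,0],[0,0,0.003]],
    [1,[0.013,0.15,0],[0,0,0.003]],
    [1,[0.013,0.15,0],[0,0,0.003]],
    [1,[0.013,0.15,0],[0,0,0.003]],
    [1,[0.013,0.15,0],[0,0,0.003]],
    [1,[0.013,0.15,0],[0,0,0.003]],
    [1,[0.013,0.15,0],[0,0,0.003]],
    [1,[0.013,0.14,0],[0,0,0.003]],
    [1,[0.013,0.1,0],[0,0,0.003]],
    [1,[0,0,0],[0,0,0]],
  ],
)

```text
clock: 7.55
tool_pos: [0.5009, 0.1543, 0.1752]
orientation: [178.8, -0.5, -84.8]
force: [0.2, -0.9, -1.7]
opening: 0.0117
```

Request:
send_rows(
  commands=[
    [1,[0,0,0],[0,0,0]],
    [1,[0,0,0],[0,0,0]],
  ],
)

```text
clock: 7.75
tool_pos: [0.4997, 0.154, 0.1731]
orientation: [178.6, -0.6, -84.8]
force: [0.3, 0.4, -0.9]
opening: 0.0116
```

```bash
python3 o.py
```

```text
7.75 [0.4997 0.154  0.1731] [178.5535  -0.5953 -84.7617] [ 0.2528  0.3971 -0.9381] [-0.0062 -0.0905 -0.0185] 0.011562968034508079 [ 38.4   9.7 -21.5  -0.3 -60.4  57. ] [-0.1  0.4 -0.8 -0.1 -0.1  0.1]
```

```bash
cat > d.py <<'E'
# usage: d.py x y z yaw -> needed shift (units 0.25 m) and turn (units 360 deg)
from h import *; import sys
np.set_printoptions(suppress=True,precision=4)
t=np.array([float(a) for a in sys.argv[1:5]]); o=sensors.get_obs()
Rt=R.from_euler('xyz',[180,0,t[3]],degrees=True); Rc=R.from_euler('xyz',o["orientation"],degrees=True)
print(o["clock"],"pos",o["tool_pos"],"ori",o["orientation"],"F",o["force"],"M",o["moment"],"open",round(o["opening"],4),"q",o["joint_pos"].round(1))
print("shift",(t[:3]-o["tool_pos"])/.25,"turn",(Rt*Rc.inv()).as_rotvec(degrees=True)/360)
E
python3 d.py .511 .1727 .135 -83.9
```

```text
7.75 pos [0.4997 0.154  0.1731] ori [178.5535  -0.5953 -84.7617] F [ 0.2528  0.3971 -0.9381] M [-0.0062 -0.0905 -0.0185] open 0.0116 q [ 38.4   9.7 -21.5  -0.3 -60.4  57. ]
shift [ 0.0451  0.0748 -0.1523] turn [ 0.002  -0.0038  0.0024]
```

Request:
send_rows(
  commands=[
    [1,[0.025,0.04,0],[0.001,-0.002,0.0012]],
    [1,[0.02,0.035,-0.05],[0.001,-0.0018,0.0012]],
    [1,[0,0,0],[0,0,0]],
    [1,[0,0,0],[0,0,0]],
  ],
)

```text
clock: 8.15
tool_pos: [0.5121, 0.1715, 0.1604]
orientation: [-179.9, 0.0, -84.1]
force: [0.3, 0.6, -1.0]
opening: 0.0117
```

```bash
python3 d.py .511 .1727 .15 -83.9
```

```text
8.15 pos [0.5121 0.1715 0.1604] ori [-179.8974    0.0162  -84.0614] F [ 0.336   0.6212 -1.0388] M [-0.0496 -0.0415 -0.0103] open 0.0117 q [ 39.3  11.  -21.8   0.1 -57.1  56.6]
shift [-0.0044  0.0049 -0.0415] turn [-0.0001  0.0003  0.0004]
```

Request:
send_rows(
  commands=[
    [1,[-0.0044,0.0049,-0.04],[0,0.0003,0.0004]],
    [1,[0,0,-0.055],[0,0,0]],
    [1,[0,0,0],[0,0,0]],
    [1,[0,0,0],[0,0,0]],
  ],
)

```text
clock: 8.55
tool_pos: [0.5112, 0.1718, 0.1366]
orientation: [-179.9, 0.1, -84.0]
force: [-0.3, 0.6, -0.4]
opening: 0.0114
```

```bash
python3 d.py .511 .1727 .12 -83.9; python3 - <<'E'
from h import *
s=snapshot("wrist"); t=snapshot("scene"); tp=snapshot("top")
w=cv2.resize(s["color"][150:330,190:370],(390,390)); 
e=cv2.resize(t["color"][110:210,320:430],(390,390),interpolation=cv2.INTER_CUBIC)
cv2.imwrite("pics/w5.png",np.hstack([w,e]))
E
```

```text
8.55 pos [0.5112 0.1718 0.1366] ori [-179.9448    0.0688  -83.9959] F [-0.3483  0.6167 -0.4279] M [-0.0885 -0.0222 -0.0458] open 0.0114 q [ 39.4  12.3 -23.6  -0.  -54.   56.6]
shift [-0.0009  0.0035 -0.0662] turn [-0.0002  0.0001  0.0003]
```

View pics/w5.png

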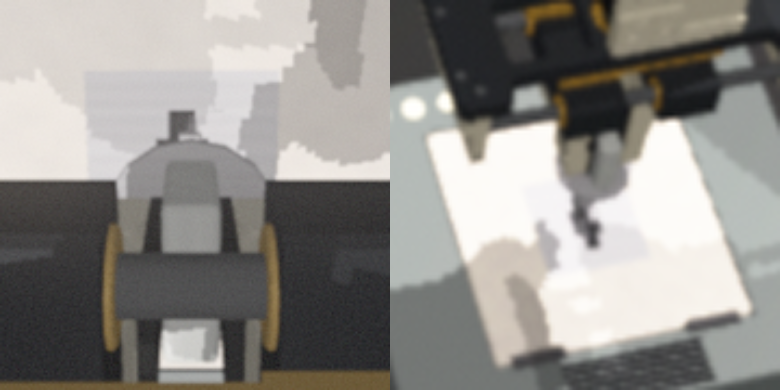

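In the wrist crop the slot end sits at about x=181 and the stud at about 191, so there seems to be a 2–3 mm sideways error. The first slot picture was taken while the arm was still drifting. I'll measure the stud against the plate in one static image.

```bash
python3 - <<'E'
from h import *
import pickle
s=snapshot("wrist"); pickle.dump(s,open("w6.pkl","wb")); o=sensors.get_obs(); print(o["tool_pos"],s["xyz"])
c=s["color"][170:245,215:345]; G=cv2.resize(c,None,fx=6,fy=6,interpolation=cv2.INTER_CUBIC)
g=cv2.cvtColor(G,cv2.COLOR_BGR2GRAY); g=cv2.convertScaleAbs(g)
for i in range(0,130,10): cv2.putText(G,str(215+i),(i*6,8),0,.3,(0,0,255)); G[:4,i*6]=(0,0,255)
for i in range(0,75,10): cv2.putText(G,str(170+i),(0,i*6+4),0,.3,(0,0,255))
cv2.imwrite("pics/w6.png",G)
P=cloud(s); np.set_printoptions(suppress=True,precision=4)
print(P[187,225],P[187,330],P[190,240]); print(P[220,260],P[222,296])
E
```

```text
[0.51137436 0.17211513 0.13687641] [0.57928267 0.17781893 0.29561778]
[0.5337 0.2087 0.0807] [0.541  0.1391 0.0803] [0.5325 0.1987 0.0798]
[0.5292 0.1821 0.1325] [0.5303 0.1634 0.133 ]
```

View pics/w6.png

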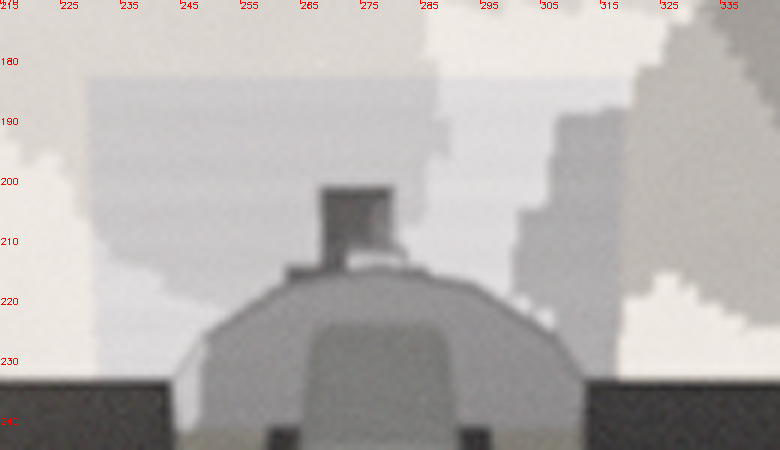

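```bash
python3 - <<'E'
from h import *
import pickle; np.set_printoptions(suppress=True,precision=4)
s=pickle.load(open("w6.pkl","rb"))
off=-.5+.5/6
f=lambda pts: np.array(pts)/6+[215,170]+off
ex=np.array([np.cos(np.radians(6.1)),np.sin(np.radians(6.1))]); ey=np.array([-ex[1],ex[0]])
A=onplane(s,f([(86,78),(622,78)]),.08)[:,:2]; d=A[0]-A[1]; print("plate far corners",A,np.linalg.norm(d),"yaw",np.degrees(np.arctan2(d[1],d[0]))-90, "centre",A.mean(0)-.03*ex)
B=onplane(s,f([(320,187),(392,187)]),.08)[:,:2]; print("slot end",B,np.linalg.norm(B[0]-B[1]),"centre",B.mean(0)-.0175*ex)
C=onplane(s,f([(287,265),(427,265)]),.08)[:,:2]; print("square",np.linalg.norm(C[0]-C[1]),C.mean(0)-.00825*ex)
z=.1369-.0529+.044  # flange bottom
F=onplane(s,f([(173,378),(585,378)]),z+.004)[:,:2]; print("flange mid",F,F.mean(0),np.linalg.norm(F[0]-F[1]))
# top arc: flange far point
Ft=onplane(s,f([(378,268)]),z)[:,:2]; print("flange far - 22mm",Ft-.022*ex)
W=onplane(s,f([(345,255),(407,255)]),z-.023)[:,:2]; print("wing end",np.linalg.norm(W[0]-W[1]), W.mean(0)-.016*ex)
We=onplane(s,f([(376,245)]),z-.023)[:,:2];print(We-.016*ex)
E
```

```text
plate far corners [[0.5368 0.2064]
 [0.5431 0.1472]] 0.05950705807851704 yaw 6.02436793514066 centre [0.5101 0.1736]
slot end [[0.5272 0.1794]
 [0.528  0.1713]] 0.008109465070236518 centre [0.5102 0.1735]
square 0.015933853735966817 [0.5104 0.1734]
flange mid [[0.5213 0.1901]
 [0.5251 0.1542]] [0.5232 0.1722] 0.036130454329343205
flange far - 22mm [[0.5101 0.1709]]
wing end 0.0062296836426792785 [0.5109 0.1712]
[[0.512  0.1713]]
```

Request:
send_rows(
  commands=[
    [1,[-0.0025,0.0096,-0.02],[-0.0002,0.0001,0.0002]],
    [1,[0,0,-0.02],[0,0,0]],
    [1,[0,0,0],[0,0,0]],
    [1,[0,0,0],[0,0,0]],
  ],
)

```text
clock: 9.15
tool_pos: [0.511, 0.1751, 0.1267]
orientation: [-179.9, 0.1, -83.9]
force: [-0.6, 0.9, -1.9]
opening: 0.0119
```

```bash
python3 d.py .5107 .1745 .12 -84; python3 - <<'E'
from h import *
import pickle
s=snapshot("wrist"); pickle.dump(s,open("w7.pkl","wb"))
c=s["color"][170:245,215:345]; G=cv2.resize(c,None,fx=6,fy=6,interpolation=cv2.INTER_CUBIC)
cv2.imwrite("pics/w7.png",G)
E
```

```text
9.15 pos [0.511  0.1751 0.1267] ori [-179.8909    0.0657  -83.9014] F [-0.6348  0.8877 -1.9296] M [-0.0057  0.0035 -0.0036] open 0.0119 q [ 39.7  13.  -24.3   0.  -52.7  56.4]
shift [-0.001  -0.0023 -0.0268] turn [-0.0002  0.0003 -0.0003]
```

View pics/w7.png

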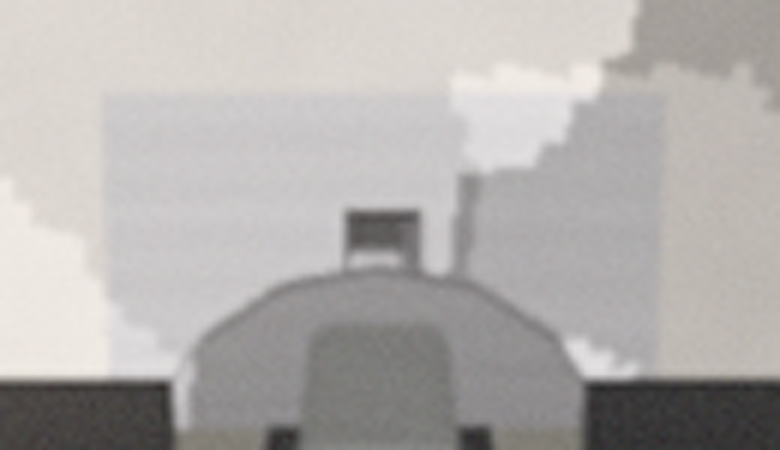

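The slot (345–420) and foot (about 376) now line up to within 0.5 mm. Lowering slowly into the hole.

Request:
send_rows(
  commands=[
    [1,[-0.001,-0.002,-0.015],[-0.0002,0.0003,-0.0002]],
    [1,[0,0,-0.015],[0,0,0]],
    [1,[0,0,0],[0,0,0]],
    [1,[0,0,0],[0,0,0]],
  ],
)

```text
clock: 9.6
tool_pos: [0.5107, 0.1745, 0.1185]
orientation: [180.0, -0.0, -84.0]
force: [0.6, -0.1, -0.6]
opening: 0.012
```

```bash
python3 d.py .5107 .1745 .112 -84
```

```text
9.6 pos [0.5107 0.1745 0.1185] ori [179.9734  -0.0051 -83.9857] F [ 0.6105 -0.1041 -0.5619] M [-0.018  -0.0421  0.0306] open 0.012 q [ 39.7  13.5 -24.8  -0.  -51.8  56.3]
shift [ 0.0001  0.0002 -0.0259] turn [ 0.     -0.0001 -0.    ]
```

Request:
send_rows(
  commands=[
    [1,[0,0,-0.008],[0,0,0]],
    [1,[0,0,0],[0,0,0]],
  ],
)

```text
clock: 9.8
tool_pos: [0.5107, 0.1745, 0.1164]
orientation: [180.0, -0.0, -84.0]
force: [-0.5, 1.0, -0.3]
opening: 0.0119
```

Request:
send_rows(
  commands=[
    [1,[0,0,-0.008],[0,0,0]],
    [1,[0,0,0],[0,0,0]],
  ],
)

```text
clock: 10.0
tool_pos: [0.5108, 0.1745, 0.1143]
orientation: [180.0, 0.0, -84.0]
force: [0.1, 0.8, -0.4]
opening: 0.0119
```

```bash
python3 d.py .5107 .1745 .108 -84
```

```text
10.0 pos [0.5108 0.1745 0.1143] ori [179.9892   0.0048 -83.9897] F [ 0.1471  0.8191 -0.4187] M [-0.0368  0.0001  0.015 ] open 0.0119 q [ 39.7  13.8 -25.   -0.  -51.2  56.3]
shift [-0.0003  0.     -0.0251] turn [-0. -0. -0.]
```

The foot is below the plate face with no contact force, so it has entered. I'll carry on in 2 mm steps.

Request:
send_rows(
  commands=[
    [1,[0,0,-0.008],[0,0,0]],
    [1,[0,0,0],[0,0,0]],
    [1,[0,0,-0.008],[0,0,0]],
    [1,[0,0,0],[0,0,0]],
  ],
)

```text
clock: 10.4
tool_pos: [0.5111, 0.1746, 0.1104]
orientation: [-180.0, 0.0, -84.0]
force: [-1.1, -0.0, 2.9]
opening: 0.0115
```

Request:
send_rows(
  commands=[
    [1,[0,0,-0.008],[0,0,0]],
    [1,[0,0,0],[0,0,0]],
    [1,[0,0,-0.008],[0,0,0]],
    [1,[0,0,0],[0,0,0]],
  ],
)

```text
clock: 10.8
tool_pos: [0.5112, 0.1747, 0.1068]
orientation: [-179.9, 0.0, -84.0]
force: [-2.0, -1.5, 2.4]
opening: 0.0118
```

```bash
python3 d.py .5107 .1745 .103 -84
```

```text
10.8 pos [0.5112 0.1747 0.1068] ori [-179.9365    0.0203  -83.9572] F [-2.0356 -1.5481  2.4328] M [-0.0452  0.5277 -0.0173] open 0.0118 q [ 39.7  14.3 -25.5   0.  -50.1  56.4]
shift [-0.002  -0.0008 -0.0152] turn [-0.0001  0.0002 -0.0001]
```

Spring contact came at foot depth of about 6 mm, as predicted. Now 1 mm steps to feel for the floor.

Request:
send_rows(
  commands=[
    [1,[-0.002,-0.001,-0.008],[-0.0001,0.0002,0]],
    [1,[0,0,0],[0,0,0]],
    [1,[0,0,-0.006],[0,0,0]],
    [1,[0,0,0],[0,0,0]],
  ],
)

```text
clock: 11.2
tool_pos: [0.5112, 0.1747, 0.1036]
orientation: [-180.0, 0.0, -83.9]
force: [-1.7, 0.1, 4.1]
opening: 0.0118
```

```bash
python3 d.py .5107 .1745 .103 -84
```

```text
11.2 pos [0.5112 0.1747 0.1036] ori [-179.9513    0.011   -83.9447] F [-1.6695  0.0598  4.1498] M [-0.0791  0.4974  0.0128] open 0.0118 q [ 39.7  14.5 -25.7   0.  -49.7  56.4]
shift [-0.0019 -0.0007 -0.0023] turn [-0.      0.0001 -0.0002]
```

Request:
send_rows(
  commands=[
    [1,[-0.004,0,-0.005],[0,0,0]],
    [1,[0,0,0],[0,0,0]],
  ],
)

```text
clock: 11.4
tool_pos: [0.511, 0.1748, 0.1027]
orientation: [-179.9, 0.0, -83.9]
force: [-1.1, -0.9, 4.0]
opening: 0.012
```

Request:
send_rows(
  commands=[
    [1,[-0.002,0,-0.005],[0,0,0]],
    [1,[0,0,0],[0,0,0]],
  ],
)

```text
clock: 11.6
tool_pos: [0.5109, 0.1748, 0.1017]
orientation: [-179.8, 0.0, -83.9]
force: [-0.1, -0.5, 4.2]
opening: 0.012
```

Request:
send_rows(
  commands=[
    [1,[-0.001,0,-0.005],[0,0,0]],
    [1,[0,0,0],[0,0,0]],
  ],
)

```text
clock: 11.8
tool_pos: [0.5109, 0.1748, 0.1006]
orientation: [-179.8, 0.0, -83.9]
force: [-0.0, -1.1, 4.4]
opening: 0.0119
```

```bash
python3 d.py .5107 .1745 .100 -84
```

```text
11.8 pos [0.5109 0.1748 0.1006] ori [-179.7759    0.0169  -83.9028] F [-0.0293 -1.071   4.4499] M [-0.4828 -0.0307  0.0075] open 0.0119 q [ 39.8  14.6 -26.2   0.1 -49.   56.2]
shift [-0.0008 -0.0012 -0.0023] turn [-0.0001  0.0006 -0.0003]
```

Request:
send_rows(
  commands=[
    [1,[-0.001,-0.002,-0.005],[-0.0001,0.0006,-0.0003]],
    [1,[0,0,0],[0,0,0]],
  ],
)

```text
clock: 12.0
tool_pos: [0.511, 0.1748, 0.0996]
orientation: [-179.9, 0.0, -84.0]
force: [-0.6, -0.8, 5.4]
opening: 0.0116
```

Request:
send_rows(
  commands=[
    [1,[-0.001,0,-0.005],[0,0,0]],
    [1,[0,0,0],[0,0,0]],
  ],
)

```text
clock: 12.2
tool_pos: [0.511, 0.1748, 0.0986]
orientation: [-179.9, 0.0, -84.0]
force: [0.1, 0.1, 4.8]
opening: 0.0122
```

Request:
send_rows(
  commands=[
    [1,[-0.001,0,-0.005],[0,0,0]],
    [1,[0,0,0],[0,0,0]],
  ],
)

```text
clock: 12.4
tool_pos: [0.511, 0.1748, 0.0977]
orientation: [-179.9, 0.0, -84.0]
force: [0.1, -1.9, 5.4]
opening: 0.0116
```

```bash
python3 d.py .5107 .1745 .100 -84
```

```text
12.4 pos [0.511  0.1748 0.0977] ori [-179.8853    0.0352  -83.977 ] F [ 0.0998 -1.9206  5.3862] M [-0.3731  0.0459 -0.0159] open 0.0116 q [ 39.7  14.9 -26.2   0.  -48.8  56.3]
shift [-0.0011 -0.0011  0.0093] turn [-0.0001  0.0003 -0.0001]
```

Request:
send_rows(
  commands=[
    [1,[-0.001,-0.002,-0.004],[0,0.0002,0]],
    [1,[0,0,0],[0,0,0]],
  ],
)

```text
clock: 12.6
tool_pos: [0.511, 0.1748, 0.0971]
orientation: [-179.9, 0.1, -84.0]
force: [-1.0, -0.4, 5.4]
opening: 0.0114
```

Request:
send_rows(
  commands=[
    [1,[-0.001,-0.001,-0.004],[0,0,0]],
    [1,[0,0,0],[0,0,0]],
  ],
)

```text
clock: 12.8
tool_pos: [0.511, 0.1747, 0.0966]
orientation: [-179.9, 0.1, -84.0]
force: [0.1, -2.2, 5.6]
opening: 0.012
```

Request:
send_rows(
  commands=[
    [1,[-0.001,0,-0.004],[0,0,0]],
    [1,[0,0,0],[0,0,0]],
  ],
)

```text
clock: 13.0
tool_pos: [0.5109, 0.1747, 0.0961]
orientation: [-179.8, 0.1, -83.9]
force: [-0.3, -0.2, 6.1]
opening: 0.0116
```

Request:
send_rows(
  commands=[
    [1,[-0.001,0,-0.004],[0,0,0]],
    [1,[0,0,0],[0,0,0]],
  ],
)

```text
clock: 13.2
tool_pos: [0.5109, 0.1747, 0.0956]
orientation: [-179.8, 0.1, -83.9]
force: [-0.2, -0.7, 6.2]
opening: 0.0118
```

```bash
python3 d.py .5107 .1745 .100 -84
```

```text
13.2 pos [0.5109 0.1747 0.0956] ori [-179.7835    0.1002  -83.9146] F [-0.2035 -0.7312  6.2406] M [-0.4132  0.1292  0.0052] open 0.0118 q [ 39.7  15.  -26.4   0.  -48.4  56.3]
shift [-0.001  -0.0009  0.0175] turn [-0.0003  0.0006 -0.0002]
```

Request:
send_rows(
  commands=[
    [1,[-0.001,-0.001,-0.005],[-0.0002,0.0005,0]],
    [1,[0,0,0],[0,0,0]],
  ],
)

```text
clock: 13.4
tool_pos: [0.511, 0.1748, 0.095]
orientation: [-179.9, 0.1, -83.9]
force: [-0.9, -1.9, 6.3]
opening: 0.0117
```

Request:
send_rows(
  commands=[
    [1,[-0.001,0,-0.005],[0,0,0]],
    [1,[0,0,0],[0,0,0]],
  ],
)

```text
clock: 13.6
tool_pos: [0.511, 0.1748, 0.0944]
orientation: [-179.9, 0.1, -83.9]
force: [-0.4, -1.4, 6.9]
opening: 0.0119
```

Request:
send_rows(
  commands=[
    [1,[-0.001,0,-0.005],[0,0,0]],
    [1,[0,0,0],[0,0,0]],
  ],
)

```text
clock: 13.8
tool_pos: [0.511, 0.1748, 0.0937]
orientation: [-179.8, 0.1, -83.9]
force: [-0.8, -0.4, 6.9]
opening: 0.0117
```

```bash
python3 d.py .5107 .1745 .100 -84
```

```text
13.8 pos [0.511  0.1748 0.0937] ori [-179.8355    0.0678  -83.8685] F [-0.8338 -0.3965  6.893 ] M [-0.4228  0.2339  0.0096] open 0.0117 q [ 39.7  15.1 -26.5   0.  -48.2  56.4]
shift [-0.0012 -0.001   0.0251] turn [-0.0002  0.0004 -0.0004]
```

Request:
send_rows(
  commands=[
    [1,[-0.001,-0.001,-0.005],[-0.0002,0.0004,-0.0003]],
    [1,[0,0,0],[0,0,0]],
  ],
)

```text
clock: 14.0
tool_pos: [0.511, 0.1748, 0.0932]
orientation: [-179.9, 0.0, -84.0]
force: [-0.9, -1.0, 6.4]
opening: 0.0119
```

Request:
send_rows(
  commands=[
    [1,[-0.001,0,-0.005],[0,0,0]],
    [1,[0,0,0],[0,0,0]],
  ],
)

```text
clock: 14.2
tool_pos: [0.511, 0.1748, 0.0927]
orientation: [-179.9, 0.0, -83.9]
force: [-0.2, -0.8, 6.4]
opening: 0.0117
```

Request:
send_rows(
  commands=[
    [1,[-0.001,0,-0.005],[0,0,0]],
    [1,[0,0,0],[0,0,0]],
  ],
)

```text
clock: 14.4
tool_pos: [0.511, 0.1748, 0.0926]
orientation: [-179.8, 0.0, -83.9]
force: [-1.4, -1.0, 6.7]
opening: 0.0118
```

```bash
python3 d.py .5107 .1745 .100 -84
```

```text
14.4 pos [0.511  0.1748 0.0926] ori [-179.8469    0.0252  -83.9141] F [-1.3712 -1.0194  6.6652] M [-0.4529  0.4896 -0.0142] open 0.0118 q [ 39.7  15.2 -26.6   0.1 -48.1  56.3]
shift [-0.0012 -0.0011  0.0298] turn [-0.0001  0.0004 -0.0002]
```

The hold row lets the spring push the tool back a little, so I'll read the force at the end of a pressing row instead.

Request:
send_rows(
  commands=[
    [1,[-0.001,-0.001,-0.005],[-0.0001,0.0003,-0.0002]],
  ],
)

```text
clock: 14.5
tool_pos: [0.511, 0.1748, 0.0921]
orientation: [-179.9, 0.0, -84.0]
force: [-1.6, -0.0, 14.4]
opening: 0.0119
```

Request:
send_rows(
  commands=[
    [1,[0,0,-0.005],[0,0,0]],
  ],
)

```text
clock: 14.6
tool_pos: [0.5112, 0.1748, 0.0919]
orientation: [-179.9, 0.0, -83.9]
force: [-4.4, -1.7, 18.3]
opening: 0.0118
```

Request:
send_rows(
  commands=[
    [1,[0,0,-0.005],[0,0,0]],
  ],
)

```text
clock: 14.7
tool_pos: [0.5112, 0.1748, 0.0918]
orientation: [-179.9, 0.0, -83.9]
force: [-5.6, -2.3, 19.1]
opening: 0.012
```

The floor is at TCP z of about 0.092 (foot about 25 mm deep), with about 11 N on it. I'll turn clockwise while pressing lightly.

Request:
send_rows(
  commands=[
    [1,[-0.002,-0.001,-0.003],[0,0,-0.01]],
    [1,[-0.001,0,-0.0034],[0,0,-0.014]],
    [1,[0,0,-0.0034],[0,0,-0.014]],
  ],
)

```text
clock: 15.0
tool_pos: [0.5115, 0.1752, 0.0923]
orientation: [-179.7, 0.1, -97.9]
force: [-0.7, -1.5, 10.3]
opening: 0.012
```

```bash
python3 d.py .5110 .1746 .092 -97
```

```text
15.0 pos [0.5115 0.1752 0.0923] ori [-179.6579    0.0916  -97.8847] F [-0.6763 -1.4852 10.3173] M [-0.5596  0.599  -0.0103] open 0.012 q [ 39.8  15.2 -26.7   0.3 -47.8  42.1]
shift [-0.0022 -0.0023 -0.0011] turn [-0.0001  0.001   0.0025]
```

Request:
send_rows(
  commands=[
    [1,[-0.002,-0.002,-0.0038],[0,0.0007,-0.014]],
    [1,[-0.001,-0.001,-0.0038],[0,0.0003,-0.014]],
    [1,[-0.001,-0.001,-0.0038],[0,0.0003,-0.014]],
  ],
)

```text
clock: 15.3
tool_pos: [0.5123, 0.1753, 0.0922]
orientation: [-179.9, 0.2, -113.6]
force: [-0.6, -0.3, 11.0]
opening: 0.0119
```

```bash
python3 d.py .5110 .1746 .092 -112
```

```text
15.3 pos [0.5123 0.1753 0.0922] ori [-179.9179    0.1661 -113.554 ] F [-0.6116 -0.2772 10.9808] M [-0.2907  0.4532  0.0221] open 0.0119 q [ 39.6  15.3 -26.4  -0.  -48.1  26.8]
shift [-0.005  -0.0029 -0.0009] turn [-0.0003  0.0004  0.0043]
```

Request:
send_rows(
  commands=[
    [1,[-0.004,-0.003,-0.0038],[-0.0003,0.0004,-0.014]],
    [1,[-0.003,-0.002,-0.0038],[0,0.0002,-0.014]],
    [1,[-0.003,-0.001,-0.0038],[0,0.0002,-0.014]],
  ],
)

```text
clock: 15.6
tool_pos: [0.5122, 0.1755, 0.0923]
orientation: [-179.9, 0.2, -129.2]
force: [0.5, -1.7, 10.0]
opening: 0.0119
```

```bash
python3 d.py .5110 .1746 .092 -128
```

```text
15.6 pos [0.5122 0.1755 0.0923] ori [-179.9463    0.2414 -129.2261] F [ 0.4524 -1.6778 10.0368] M [-0.3744 -0.0038  0.0402] open 0.0119 q [ 39.7  15.3 -26.4   0.  -48.   11.1]
shift [-0.0049 -0.0034 -0.0011] turn [-0.0004  0.0005  0.0034]
```

Request:
send_rows(
  commands=[
    [1,[-0.004,-0.003,-0.0042],[-0.0004,0.0005,-0.014]],
    [1,[-0.003,-0.002,-0.004],[0,0.0002,-0.014]],
    [1,[-0.003,-0.002,-0.004],[0,0.0002,-0.014]],
  ],
)

```text
clock: 15.9
tool_pos: [0.5123, 0.1755, 0.0923]
orientation: [-180.0, 0.3, -144.9]
force: [-0.5, -0.9, 10.5]
opening: 0.0117
```

```bash
python3 d.py .5110 .1746 .092 -144
```

```text
15.9 pos [0.5123 0.1755 0.0923] ori [-179.9929    0.2817 -144.8872] F [-0.4665 -0.906  10.4807] M [-0.1923  0.0962  0.0914] open 0.0117 q [ 39.7  15.3 -26.5   0.  -47.9  -4.6]
shift [-0.0052 -0.0037 -0.0011] turn [-0.0004  0.0006  0.0025]
```

Request:
send_rows(
  commands=[
    [1,[-0.004,-0.003,-0.0042],[-0.0004,0.0005,-0.014]],
    [1,[-0.003,-0.002,-0.004],[0,0.0002,-0.014]],
    [1,[-0.003,-0.002,-0.004],[0,0.0002,-0.014]],
  ],
)

```text
clock: 16.2
tool_pos: [0.5124, 0.1756, 0.0923]
orientation: [180.0, 0.3, -160.6]
force: [-0.2, -1.1, 9.1]
opening: 0.012
```

```bash
python3 d.py .5110 .1746 .092 -174
```

```text
16.2 pos [0.5124 0.1756 0.0923] ori [ 179.9525    0.305  -160.5523] F [-0.2359 -1.1114  9.1464] M [-0.1289  0.0819  0.026 ] open 0.012 q [ 39.7  15.3 -26.5   0.1 -47.9 -20.3]
shift [-0.0057 -0.0038 -0.001 ] turn [-0.0003  0.0008 -0.0374]
```

Request:
send_rows(
  commands=[
    [1,[-0.004,-0.003,-0.0042],[-0.0003,0.0005,-0.014]],
    [1,[-0.003,-0.002,-0.004],[0,0.0002,-0.014]],
    [1,[-0.003,-0.002,-0.004],[0,0.0002,-0.012]],
    [1,[0,0,-0.0035],[0,0,0]],
  ],
)

```text
clock: 16.6
tool_pos: [0.5125, 0.1757, 0.0921]
orientation: [179.9, 0.3, -175.6]
force: [-3.8, -1.3, 12.2]
opening: 0.0118
```

```bash
python3 d.py .5110 .1746 .092 -174;python3 - <<'E'
from h import *
s=snapshot("wrist"); cv2.imwrite("pics/w8.png",s["color"])
E
```

```text
16.6 pos [0.5125 0.1757 0.0921] ori [ 179.8579    0.3411 -175.6264] F [-3.7805 -1.2611 12.1957] M [-0.5656  1.4392  0.0547] open 0.0118 q [ 39.7  15.3 -26.6   0.1 -47.8 -35.4]
shift [-0.006  -0.0043 -0.0005] turn [-0.0005  0.0009  0.0045]
```

View pics/w8.png

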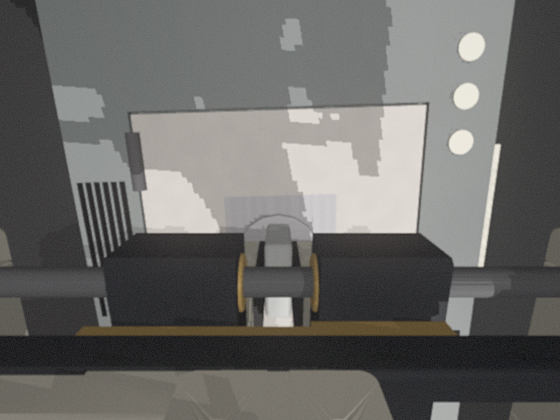

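It has turned 91.6° and the bar is still square in the jaws. I'll ease up with the spring to just short of catch height (TCP about 0.107) while watching the force.

Request:
send_rows(
  commands=[
    [1,[-0.004,-0.003,0.002],[-0.0005,0.0009,0]],
    [1,[-0.002,-0.001,0.006],[0,0.0003,0.001]],
    [1,[0,0,0.006],[0,0,0.001]],
    [1,[0,0,0.006],[0,0,0]],
  ],
)

```text
clock: 17.05
tool_pos: [0.5125, 0.1758, 0.099]
orientation: [179.9, 0.1, -174.7]
force: [-0.7, -0.2, 4.7]
opening: 0.0117
```

```bash
python3 d.py .5110 .1746 .1065 -174.5
```

```text
17.05 pos [0.5125 0.1758 0.099 ] ori [ 179.9025    0.1075 -174.7352] F [-0.6684 -0.229   4.6831] M [-0.3589 -0.0915 -0.0249] open 0.0117 q [ 39.7  14.9 -25.9  -0.  -49.  -34.4]
shift [-0.0058 -0.0047  0.0299] turn [-0.0003  0.0003  0.0007]
```

Request:
send_rows(
  commands=[
    [1,[-0.004,-0.003,0.008],[-0.0002,0.0003,0]],
    [1,[0,0,0.006],[0,0,0]],
    [1,[0,0,0.003],[0,0,0]],
  ],
)

```text
clock: 17.35
tool_pos: [0.5122, 0.1757, 0.1041]
orientation: [179.9, 0.1, -174.7]
force: [0.1, -0.6, 3.9]
opening: 0.0116
```

```bash
python3 d.py .5110 .1746 .1065 -174.5
```

```text
17.35 pos [0.5122 0.1757 0.1041] ori [ 179.9076    0.0962 -174.7202] F [ 0.1017 -0.644   3.8524] M [-0.2173 -0.5173  0.0433] open 0.0116 q [ 39.7  14.6 -25.6  -0.  -49.7 -34.4]
shift [-0.0048 -0.0042  0.0096] turn [-0.0003  0.0002  0.0006]
```

Request:
send_rows(
  commands=[
    [1,[-0.002,-0.002,0.005],[-0.0002,0.0002,0]],
    [1,[0,0,0.002],[0,0,0]],
  ],
)

```text
clock: 17.55
tool_pos: [0.512, 0.1756, 0.106]
orientation: [179.9, 0.1, -174.7]
force: [0.3, -0.7, 3.0]
opening: 0.0117
```

```bash
python3 d.py .5110 .1746 .1065 -174.5
```

```text
17.55 pos [0.512  0.1756 0.106 ] ori [ 179.9389    0.058  -174.716 ] F [ 0.2559 -0.6829  2.9785] M [-0.1082 -0.6065  0.0245] open 0.0117 q [ 39.7  14.4 -25.5  -0.  -50.  -34.4]
shift [-0.004  -0.0039  0.0019] turn [-0.0002  0.0001  0.0006]
```

Nearly at the catch, with the spring still supporting about 4 N. Opening to about 40 mm without moving.

Request:
send_rows(
  commands=[
    [0.85,[0,0,0],[0,0,0]],
    [0.75,[0,0,0],[0,0,0]],
    [0.65,[0,0,0],[0,0,0]],
    [0.55,[0,0,0],[0,0,0]],
    [0.55,[0,0,0],[0,0,0]],
    [0.55,[0,0,0],[0,0,0]],
  ],
)

```text
clock: 18.15
tool_pos: [0.5086, 0.1739, 0.1032]
orientation: [-179.9, -0.4, -174.8]
force: [-1.1, 0.3, -1.0]
opening: 0.039
```

```bash
python3 d.py .5110 .1746 .1065 -174.5; python3 - <<'E'
from h import *
s=snapshot("wrist"); cv2.imwrite("pics/w9.png",s["color"])
E
```

```text
18.15 pos [0.5086 0.1739 0.1032] ori [-179.9102   -0.3618 -174.8014] F [-1.1141  0.3136 -0.9552] M [ 0.0752 -0.0232  0.0045] open 0.039 q [ 39.7  14.6 -25.7  -0.2 -50.1 -34.4]
shift [0.0095 0.0029 0.0134] turn [ 0.0003 -0.001   0.0008]
```

View pics/w9.png

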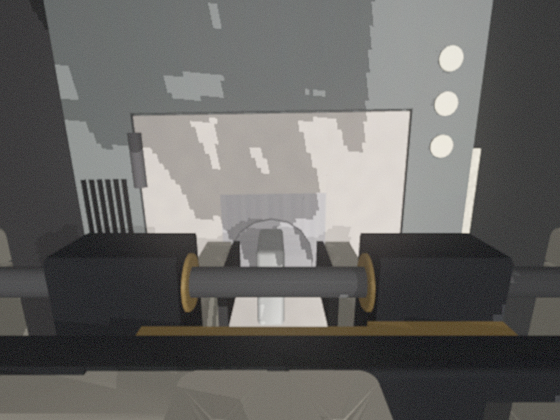

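Request:
send_rows(
  commands=[
    [0.55,[0.005,0,0.03],[0,0,0]],
    [0.55,[0,0,0.08],[0,0,0]],
    [0.55,[0,0,0.12],[0,0,0]],
    [0.55,[0,0,0.15],[0,0,0]],
    [0.55,[0,0,0.15],[0,0,0]],
    [0.55,[0,0,0.1],[0,0,0]],
    [0.55,[0.1,0,0],[0,0,0]],
    [0.55,[0,0,0],[0,0,0]],
    [0.55,[0,0,0],[0,0,0]],
  ],
)

```text
clock: 19.1
tool_pos: [0.5348, 0.1724, 0.2729]
orientation: [-179.9, -0.2, -174.8]
force: [-0.2, -0.1, 0.2]
opening: 0.0395
```

```bash
python3 d.py .5110 .1746 .25 -174.5; python3 - <<'E'
from h import *
import pickle
s=snapshot("wrist"); cv2.imwrite("pics/w10.png",s["color"]); pickle.dump(s,open("w10.pkl","wb"))
E
```

```text
19.1 pos [0.5348 0.1724 0.2729] ori [-179.9431   -0.1788 -174.7835] F [-0.2162 -0.1482  0.1781] M [ 0.0402 -0.0295  0.0169] open 0.0395 q [ 37.8   8.5  -9.5  -0.1 -72.2 -32.6]
shift [-0.0953  0.0087 -0.0915] turn [ 0.0002 -0.0005  0.0008]
```

View pics/w10.png

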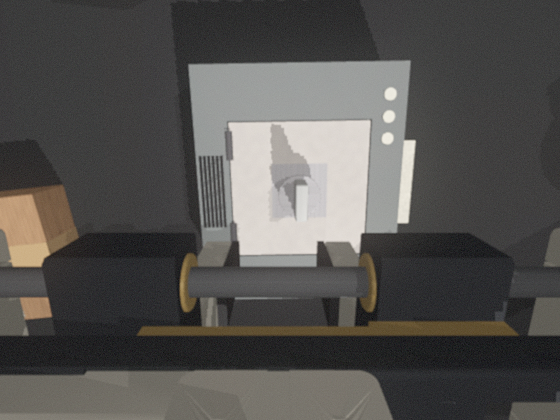

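The stud stands in the plate at about (300,195), clear of the hand. I'll check its height, angle and uprightness, and that the bystanders haven't moved.

```bash
python3 - <<'E'
from h import *
import pickle; np.set_printoptions(suppress=True,precision=4)
s=pickle.load(open("w10.pkl","rb")); P=cloud(s); a=P[160:228,265:340]; h=a[...,2]
m=h>.122; W=a[m]; print("bar",m.sum(),W.mean(0),np.median(W[:,2]),cv2.minAreaRect((W[:,:2]*1000).astype(np.float32)))
A=np.c_[W[:,:2],np.ones(len(W))]; print("slope deg",np.degrees(np.linalg.lstsq(A,W[:,2],rcond=None)[0][:2]))
f=(h>.094)&(h<.11); print("flange z",np.median(h[f]),a[f].mean(0))
o0=cv2.imread("pics/scene0.png"); t=snapshot("scene"); cv2.imwrite("pics/scene9.png",t["color"])
p=snapshot("top"); cv2.imwrite("pics/top9.png",p["color"]); t0=cv2.imread("pics/top0.png")
for n,b in dict(stapler=(265,75,295,155),tape=(380,160,437,216),stamp=(340,188,368,216),small=(420,243,443,268),big=(385,300,420,340)).items():
    c=lambda im: im[b[1]:b[3],b[0]:b[2]].astype(int); print(n,np.abs(c(p["color"])-c(t0)).mean().round(1))
E
```

```text
bar 516 [0.5124 0.1735 0.1337] 0.1343439596831381 ((512.07421875, 174.328857421875), (11.966017723083496, 35.90948486328125), 5.662566661834717)
slope deg [-9.701   0.2268]
flange z 0.10259989578615633 [0.5133 0.1725 0.1026]
stapler 10.7
tape 9.6
stamp 7.9
small 8.1
big 37.0
```

View pics/scene9.png

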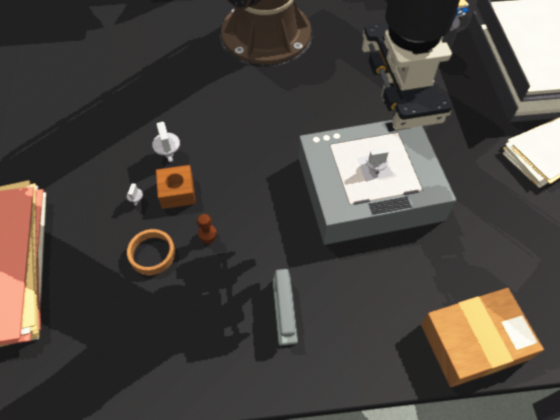

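View pics/top9.png

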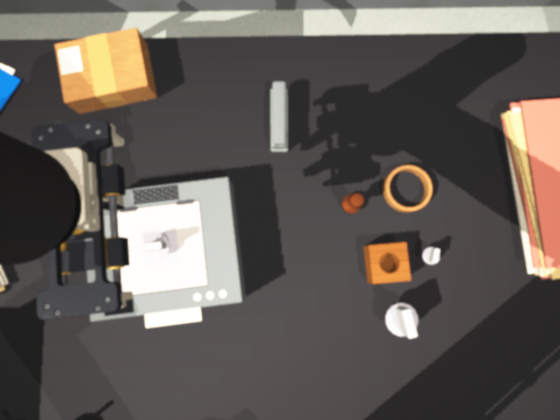

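```bash
python3 - <<'E'
from h import *
import pickle; np.set_printoptions(suppress=True,precision=4)
s=pickle.load(open("w10.pkl","rb")); P=cloud(s); a=P[160:228,265:340]; h=a[...,2]
for n,m in [("bar",h>.1305),("flange",(h>.098)&(h<.107))]:
    W=a[m]; A=np.c_[W[:,:2]-W[:,:2].mean(0),np.ones(len(W))]; k=np.linalg.lstsq(A,W[:,2],rcond=None)[0]; print(n,len(W),np.degrees(k[:2]),k[2],np.std(W[:,2]-A@k))
E
```

```text
bar 485 [-0.404  0.323] 0.1343364965667788 0.0009272029984087652
flange 878 [-0.0436 -0.0085] 0.10257356220851267 0.0007905803895178811
```

The stud is upright (flange slope under 0.1°), at catch height, with the bar along the slot's y. The robot is touching nothing, so I'm handing in.

```bash
python3 -c "
from plant import order; print(order.close_job())"
```

```text
the job is handed in; nothing more can be done
None
```

The quarter-turn stud is locked upright in the printer's service cover, and I handed the job in at about 19 s. I took the middle-sized stud from the wooden rest and put its foot through the keyed hole. I pressed until I felt the floor, with the foot about 25 mm below the plate. Then I turned it 91.6° clockwise under light pressure, eased it up with the spring to the catch, let go and backed off.

- **Force:** the highest wrist reading was about 19 N. That puts roughly 11–12 N on the floor once the spring is taken off, under the 20 N limit.
- **Locked position:** the bar top is at 134.3 mm and the flange top at 102.6 mm, which matches a foot 10 mm below the slot (134 and 102 expected). The bar lies at 95.7°, against 96.1° for the slot's y.
- **Upright:** the flange slopes less than 0.1°. A first bar-top fit gave a false 9.7° slope; I put it down to edge pixels, and with a tighter height cut it came to about 0.4–0.5°.
- **Slot position:** the first wrist measurement was about 1–2 mm off in y, probably because the arm was still moving. I corrected it from a still close view before inserting.
- **Other objects:** the tape, stapler, stamp, rest and the other two studs look unmoved in the before and after pictures. The large stud's image patch changed more than the others, and I read that as lighting and shadow because its outline sits in the same place.

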